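# Make room and flip the tea box lid open

### The arm

A 6-joint arm with a two-finger parallel gripper is mounted at the origin on a cart in front of the work surface, level with it; the furniture and walls round the work are solid. World frame = base frame: x ahead of the robot, y to its left, z up, the work surface at z = 0. Lengths are in m, angles in rad, forces in N, time in s.
With the tool pointing down it reaches from about 0.4 to 0.925 m from the base axis. Payload 3.4 kg.
Tool frame: the origin (TCP) lies at the very end of the fingers, on their centre line; the grasp point (between the pads) lies r.grasp_offset behind it (r.grasp_offset is the distance from the TCP to the grasp point, in m); z points along the fingers, y is the direction in which the jaws open and shut (so a half turn about z gives the same grasp; the last joint's range is limited). The gripper opens to 85 mm and grips with 20 to 120 N. Pads are 22 mm wide; open, the fingers measure 114 mm over their backs; the gripper's body (76 mm by 85 mm) begins 54 mm behind the grasp point. The pads swing forward as they close: fully open they stand 13 mm farther back than shut.
Start: joints at [1.256, 0.307, 1.506, -0, 1.328, -0.073], TCP at [0.138, 0.558, 0.231] pointing down, gripper open.
Joint ranges: [-3.12, 3.12], [-1.05, 2.28], [0.14, 2.33], [-1.42, 4.57], [0.1, 2.73], [-2.68, 2.68]. Speed limits (rad/s): [2.57, 2.57, 3.14, 3.14, 3.14, 3.14].

### API

Orientations are given as a unit quaternion [x, y, z, w].
In Python, from rig import r gives the robot as it stands.
- The arm moves only by the tool apply_moves, never from a script. Its arguments are lists of equal length, an entry for each row: "dr": the turn, a rotation vector about the tool's x, y, z in degrees, a list of three; "delta_pos": the shift along the tool's x, y, z in cm, a list of three; "gripper": the finger opening in cm, from 0 to 8.54. In form: {"dr": [[ax, ay, az], ...], "delta_pos": [[dx, dy, dz], ...], "gripper": [gripper, ...]}. A call has 1 to 8 rows; each row shifts and turns the commanded pose from where the row before left it, along the tool's axes as they then stand; what a row does not reach is not made up. A row lasts 1/10 s, in which the tool goes at most 50 mm and 8.59 degrees, less where a joint would pass 70% of its speed; a pose out of reach is approached as far as the arm can. A call is refused whole if a number of a shift passes 5 or a number of a turn 8.59, either way. A call with a gripper value outside its range is refused whole. The fingers move at their own pace and stop on an object; the grip force is fixed at half the most. Time passes only in rows, so rows that do not move let the fingers close. It gives the time, the measured TCP pose, the force and the opening at its end, in the units of the state.
- r.state(): the state, without advancing time (a new reading comes with each control period).
- r.camera(name): name is "side" or "top"; returns a dict with "color" (400x640x3 uint8, red, green, blue), "intrinsics" (3x3 intrinsics, pixels), "world_from_camera" (4x4, takes a point from camera to world coordinates). Camera axes: x right, y down, z forward; pixel columns grow to the right and rows downward; lengths in m; the calibration is good to about 2 mm. A picture is of the moment at which its call begins. There is no depth.
- r.sign_off(): hands the job in, once; it reports no verdict.
The state is a dict: "t": time; "q": joint angles; "qvel": joint speeds; "joint_efforts": joint torques, N m; "position": TCP position; "tcp_rot": TCP orientation; "contact_force": force on the tool from outside, world axes, zero at the start; "wrist_torque": the same for the moment, N m; "opening": opening from 0.0 (shut) to 1.0 (fully open).
Only numpy, scipy, OpenCV 4.12 (cv2) and the standard library are available. Lean on these libraries where they do the work, as an engineer would, in place of code of your own. Each camera call takes 0.05 s, during which the arm holds its last target. There are 200 camera calls.

### The job

Open the small wooden tea box: first push the low food tin that stands close to its hinged side along that side, towards either end, until the whole tin is past the end of the box; then, with a fingertip at the thumb tab that juts out opposite the hinge, flip the lid up and over so that it stays fully open, leaning back under its own weight. Only push and flip: do not pick anything up, keep the tin standing on the table, and leave the other things on the table where they are.

Things in the scene. Friction and masses are not known exactly. Their poses are not given: they have to be found in the camera images.
- tea_box: Wooden tea box, fixed to the table (it cannot slide). Origin at the centre of its underside; x points from its front (tab side, roughly to the left as seen from the robot) to its back (hinge side, roughly to the right), y along its width (roughly away from the robot), z up. Lower half 95 mm deep (x) by 110 mm wide (y), top edge at z = 40 mm. With its closed lid it is 80 mm high. The lid is a hollow cap, 95 x 110 mm, 40 mm deep with 6 mm walls, plus the thumb tab.
- hinge_mid (a point): Middle of the hinge line, at the upper back edge of the lower half: 47.5 mm behind the box's centre, 40 mm above the table. The hinge line runs along the box's y axis.
- lid_tab (a point): Underside of the thumb tab, at its middle; it moves with the lid. The tab is the lid's 6 mm thick top board running on beyond the lid's front wall: 22 mm overhang, 60 mm wide. With the lid shut this point is 74 mm above the table, 58.5 mm in front of the box's centre, 11 mm out from the front wall. At lid angle a it has turned by a about the hinge line. Its axes are the lid's: x points from the tab to the hinge, z out of the lid's top.
- tea_lid (a joint): Lid angle in rad: 0 shut, grows as it opens, 1.85 at its stop (leaning back). The hinge is nearly frictionless; the lid (about 0.15 kg) falls shut below about 1.1 rad and falls open to the stop beyond that. At the start it is 0.
- tin_mid (a point): Centre (half-way up, 29 mm above its underside) of the closed food tin with pictures of red fruit on it and a metal pull-ring top: 75 mm across, 58 mm high, about 0.25 kg, standing loose 12 to 18 mm behind the back of the box, where it blocks the swing of the lid. (A like tin far back on the table plays no part.) Its z axis is its upright axis.
- shot_glass: Bystander, loose: small clear glass, 46 mm across, 57 mm high, upright. Origin at the centre of its underside. Leave it alone.
- sprinkle_b: Bystander, loose: spice jar with a black cap, 41 mm across, 105 mm high, upright. Origin at the centre of its underside. Leave it alone.
- kitchen_timer: Bystander, loose: round wind-up kitchen timer with a red dial, 64 mm across, 39 mm high. Origin at the centre of its underside. Leave it alone.
- shaker: Bystander, loose: glass salt shaker with a grey top, 44 mm across, 90 mm high, upright. Origin at the centre of its underside. Leave it alone.
- wafer_bar: Bystander, loose: flat wrapped wafer bar, 80 x 196 mm, 11 mm thick, lying flat. Origin at the centre of its underside. Leave it alone.
There are look-alikes about, which are no part of the job. Leave any black look-alike of the part that bears tin_mid alone. Of the things that look like the tea_box, the middle-sized one is meant.

How it is judged:
By the outcome, as a careful person would: the job done as asked, in the order asked, and still so for the second after the job is handed in, with the robot touching nothing.
It also fails if it takes over 58 s, if anything falls off the work surface, if the arm or the gripper's body presses on something with over 40 N, if the wrist force passes 120 N, or if a joint passes its speed limit or range.

## Working session

There is one attempt and no reset: what is moved stays moved. The work goes in short steps, Python scripts to look and compute and a tool call to move; the robot and the scene stay as the last step left them, time stands still between calls to the robot, and variables do not carry over. Pictures are saved under pics/ and viewed, about 8 in all and at most 12, crops included, and the job is handed in when it is done.

Besides the shell and the picture viewer there is one more tool, called after ">>>" by a JSON object that holds its "name" and its "arguments", one argument or row to a line. apply_moves: Moves the arm, as the interface text tells. Its arguments: {"type":"object","properties":{"dr":{"type":"array"},"delta_pos":{"type":"array"},"gripper":{"type":"array"}},"required":["dr","delta_pos","gripper"]}

```bash
mkdir -p pics
python3 - <<'E'
from rig import r
import cv2,numpy as np
for n in("side","top"):
    c=r.camera(n);cv2.imwrite(f"pics/{n}0.png",c["color"][:,:,::-1]);print(n,c["intrinsics"].round(1).tolist(),c["world_from_camera"].round(4).tolist())
s=r.state();print({k:np.round(v,3).tolist() for k,v in s.items()})
E
```

```text
side [[513.9, 0.0, 327.6], [0.0, 513.9, 195.6], [0.0, 0.0, 1.0]] [[0.9264, -0.2092, 0.313, 0.0596], [-0.3764, -0.5307, 0.7594, -1.1286], [0.0073, -0.8213, -0.5704, 0.9383], [0.0, 0.0, 0.0, 1.0]]
top [[399.0, 0.0, 316.1], [0.0, 399.0, 201.3], [0.0, 0.0, 1.0]] [[0.0156, -0.9942, 0.1068, 0.4264], [-0.9998, -0.014, 0.016, 0.0215], [-0.0144, -0.107, -0.9942, 1.1251], [0.0, 0.0, 0.0, 1.0]]
{'t': 0.1, 'q': [1.256, 0.307, 1.508, -0.0, 1.328, -0.073], 'qvel': [-0.0, 0.0, -0.002, -0.002, 0.001, -0.0], 'joint_efforts': [0.001, -45.853, -25.261, 0.0, 0.005, -0.0], 'position': [0.138, 0.558, 0.23], 'tcp_rot': [0.121, 0.993, -0.001, -0.0], 'contact_force': [-0.222, -0.271, 0.562], 'wrist_torque': [-0.008, 0.028, 0.001], 'opening': 0.998}
```

View pics/top0.png

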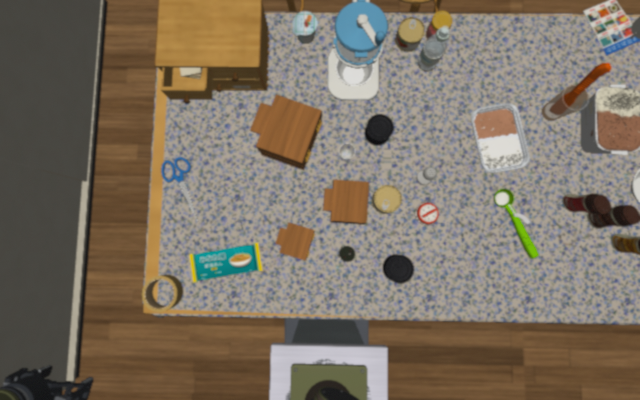

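View pics/side0.png

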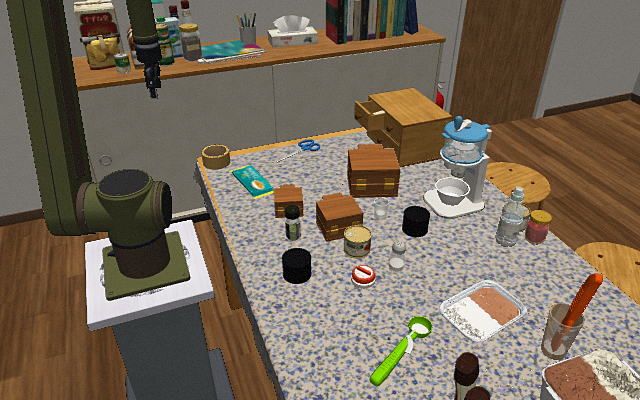

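Top view: the middle-sized box is at about (349,201) with its tab at left (327,201). The tin is at (388,199), the timer at (428,213), the spice jar at (347,254), the shot glass at (346,152), the shaker at (430,173), and black tins at (380,129) and (399,268). I'll zoom in next.

Run:
```python
import cv2
t=cv2.imread("pics/top0.png")[140:280,300:460];cv2.imwrite("pics/tc.png",cv2.resize(t,None,fx=4.2,fy=4.2,interpolation=cv2.INTER_CUBIC))
t=cv2.imread("pics/side0.png")[180:300,270:430];cv2.imwrite("pics/sc.png",cv2.resize(t,None,fx=5,fy=5,interpolation=cv2.INTER_CUBIC))
```

```text
(no output)
```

View pics/tc.png

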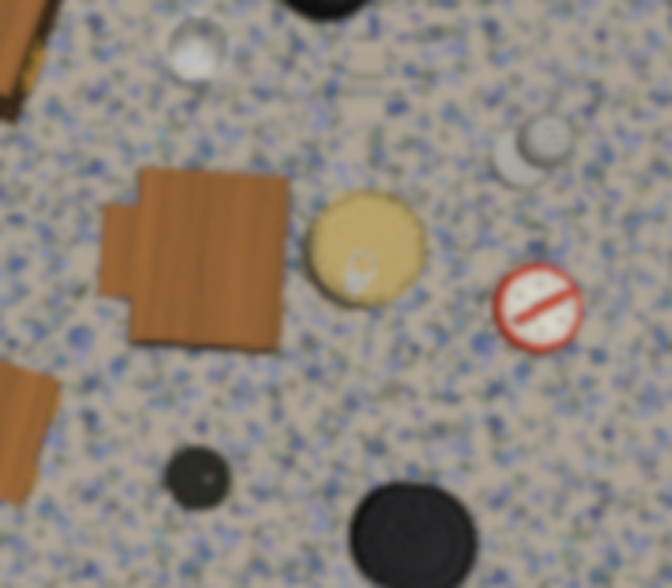

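View pics/sc.png

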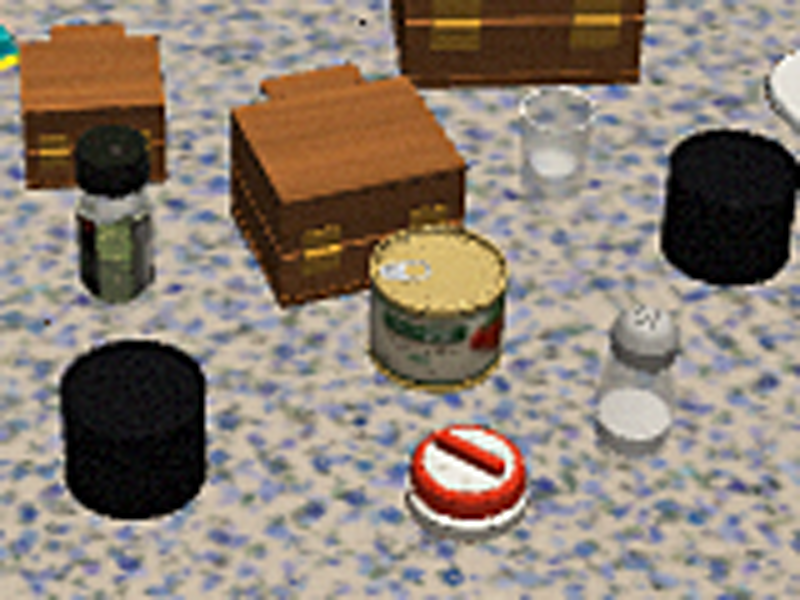

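Crop of top view (×4.2, offset 300,140). The lid-top corners are (139,168), (289,178), (280,350) and (131,342), with the tab's outer edge from (105,203) to (98,296). The tin top is at (367,248). The spice jar cap is at (198,478), the timer at (538,308), the black tin at (413,538), the shaker top at (546,140) and the glass rim at (197,48).

```bash
cat > h.py <<'E'
import numpy as np,cv2
from rig import r
def px2w(c,px,z):
    K=np.array(c["intrinsics"]);T=np.array(c["world_from_camera"])
    d=T[:3,:3]@np.linalg.solve(K,[px[0],px[1],1]);o=T[:3,3]
    return (o+d*(z-o[2])/d[2])
E
python3 - <<'E'
from h import *
c=r.camera("top");s=r.camera("side")
tp=lambda x,y,z:px2w(c,(300+(x+.5)/4.2-.5,140+(y+.5)/4.2-.5),z)
sp=lambda x,y,z:px2w(s,(270+(x+.5)/5-.5,180+(y+.5)/5-.5),z)
P=np.array([tp(*p,.08) for p in[(139,168),(289,178),(280,350),(131,342)]])
print(P.round(4));print("sizes",[np.linalg.norm(P[i]-P[(i+1)%4]).round(4) for i in range(4)],"ctr",P.mean(0))
ex=P[1]+P[2]-P[0]-P[3];ex/=np.linalg.norm(ex);ey=P[0]+P[1]-P[2]-P[3];ey/=np.linalg.norm(ey);print("ex",ex,"ey",ey)
print("side lid corners",[sp(*p,.08).round(4).tolist() for p in[(407,78),(466,166),(290,202),(232,112)]])
print("tab",tp(105,203,.08),tp(98,296,.08))
C=P.mean(0)
for n,a in dict(tin=(367,248,.058),jar=(198,478,.105),timer=(538,308,.039),black=(413,538,.058),shaker=(546,140,.09),glass=(197,48,.057),blackB=(325,-40,.058)).items():
    w=tp(*a);print(n,w.round(4),"boxframe",np.dot(w-C,ex).round(4),np.dot(w-C,ey).round(4))
print("tin side",sp(438,270,.058).round(4))
E
```

```text
[[ 0.5969 -0.0049  0.08  ]
 [ 0.5918 -0.0993  0.08  ]
 [ 0.4835 -0.0939  0.08  ]
 [ 0.4871 -0.0011  0.08  ]]
sizes [np.float64(0.0946), np.float64(0.1085), np.float64(0.0928), np.float64(0.1099)] ctr [ 0.53982282 -0.04982107  0.08      ]
ex [-0.04654329 -0.99891627  0.        ] ey [ 0.99911648 -0.0420269   0.        ]
side lid corners [[0.5952, -0.0093, 0.08], [0.5904, -0.1002, 0.08], [0.4864, -0.0946, 0.08], [0.4874, -0.0037, 0.08]]
tab [0.57435312 0.01622832 0.08      ] [0.51556992 0.01982298 0.08      ]
tin [ 0.5507 -0.1517  0.058 ] boxframe 0.1013 0.0152
jar [ 0.4042 -0.0419  0.105 ] boxframe -0.0016 -0.1359
timer [ 0.5154 -0.2651  0.039 ] boxframe 0.2161 -0.0154
black [ 0.368  -0.1799  0.058 ] boxframe 0.1379 -0.1662
shaker [ 0.6163 -0.2581  0.09  ] boxframe 0.2044 0.0852
glass [ 0.68   -0.0422  0.057 ] boxframe -0.0141 0.1397
blackB [ 0.7392 -0.125   0.058 ] boxframe 0.0659 0.2024
tin side [ 0.5493 -0.1538  0.058 ]
```

>>> {"name": "apply_moves", "arguments": {
  "dr": [
    [0, 0, -5.65],
    [0, 0, -5.65],
    [0, 0, 0],
    [0, 0, 0],
    [0, 0, 0],
    [0, 0, 0],
    [0, 0, 0],
    [0, 0, 0]
  ],
  "delta_pos": [
    [0, 0, 0],
    [0, 0, 0],
    [-3.3, -2.9, 0],
    [-3.3, -2.9, 0],
    [-3.3, -2.9, 0],
    [-3.3, -2.9, 0],
    [-3.3, -2.9, 0],
    [-3.3, -2.9, 0]
  ],
  "gripper": [4, 4, 4, 4, 4, 4, 4, 4]
}}

```text
t: 1.0
position: [0.3286, 0.3742, 0.2313]
tcp_rot: [0.022, 1.0, 0.0, 0.0]
contact_force: [0.7, 0.2, 0.0]
opening: 0.47
```

>>> {"name": "apply_moves", "arguments": {
  "dr": [
    [0, 0, 0],
    [0, 0, 0],
    [0, 0, 0],
    [0, 0, 0],
    [0, 0, 0],
    [0, 0, 0],
    [0, 0, 0],
    [0, 0, 0]
  ],
  "delta_pos": [
    [-3.3, -2.9, 0],
    [-3.3, -2.9, 0],
    [-3.3, -2.9, 0],
    [-3.3, -2.9, 0],
    [-0.4, -4, 0],
    [-0.4, -4, 0],
    [-0.4, -4, 0],
    [-0.4, -4, 0]
  ],
  "gripper": [4, 4, 4, 4, 4, 4, 4, 4]
}}

```text
t: 1.8
position: [0.4631, 0.0917, 0.2312]
tcp_rot: [0.022, 1.0, -0.0, -0.0]
contact_force: [0.8, -1.1, 0.6]
opening: 0.467
```

>>> {"name": "apply_moves", "arguments": {
  "dr": [
    [0, 0, 0],
    [0, 0, 0],
    [0, 0, 0],
    [0, 0, 0],
    [0, 0, 0],
    [0, 0, 0],
    [0, 0, 0],
    [0, 0, 0]
  ],
  "delta_pos": [
    [-0.4, -4, 0],
    [-0.4, -4, 0],
    [-0.4, -4, 0],
    [-0.4, -4, 0],
    [-0.4, -4, 0],
    [0, 0, 0],
    [0, 0, 0],
    [0, 0, 0]
  ],
  "gripper": [4, 4, 4, 4, 4, 4, 4, 4]
}}

```text
t: 2.6
position: [0.474, -0.1067, 0.2311]
tcp_rot: [0.022, 1.0, 0.0, -0.0]
contact_force: [0.1, 0.7, 0.1]
opening: 0.47
```

>>> {"name": "apply_moves", "arguments": {
  "dr": [
    [0, 0, 0],
    [0, 0, 0],
    [0, 0, 0],
    [0, 0, 0],
    [0, 0, 0],
    [0, 0, 0],
    [0, 0, 0],
    [0, 0, 0]
  ],
  "delta_pos": [
    [-0.3, -4.2, 0],
    [0, 0, 4],
    [0, 0, 4],
    [0, 0, 4],
    [0, 0, 4],
    [0, 0, 3],
    [0, 0, 1.6],
    [0, 0, 0]
  ],
  "gripper": [4, 4, 4, 4, 4, 4, 4, 4]
}}

```text
t: 3.4
position: [0.4739, -0.1474, 0.0232]
tcp_rot: [0.021, 1.0, 0.001, -0.002]
contact_force: [-0.2, -0.5, 0.6]
opening: 0.47
```

Run:
```python
from h import *
a=r.camera("top")["color"][140:280,300:460,::-1];b=r.camera("side")["color"][170:300,270:430,::-1]
f=lambda i:cv2.resize(i,(400,400*i.shape[0]//i.shape[1]),interpolation=cv2.INTER_CUBIC)[:325]
cv2.imwrite("pics/p1.png",np.hstack([f(a),f(b)]));s=r.state();print(s["position"],s["contact_force"],r.grasp_offset)
```

```text
[ 0.47571656 -0.14836647  0.02545316] [ 0.66405431  0.63954951 -0.517789  ] 0.0187
```

View pics/p1.png

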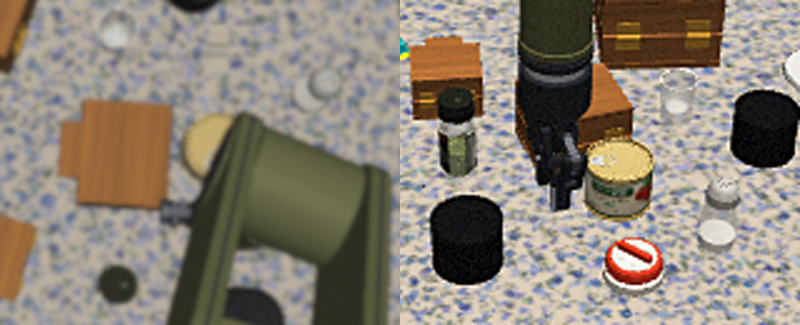

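>>> {"name": "apply_moves", "arguments": {
  "dr": [
    [0, 0, 0],
    [0, 0, 0],
    [0, 0, 0],
    [0, 0, 0],
    [0, 0, 0],
    [0, 0, 0],
    [0, 0, 0],
    [0, 0, 0]
  ],
  "delta_pos": [
    [-1, 0, 0],
    [-1, 0, 0],
    [-0.4, 0, 0],
    [-0.4, 0, 0],
    [-0.4, 0, 0],
    [-0.5, 0, 0],
    [-0.5, 0, 0],
    [-0.5, 0, 0]
  ],
  "gripper": [4, 4, 4, 4, 4, 4, 4, 4]
}}

```text
t: 4.3
position: [0.5221, -0.1515, 0.0252]
tcp_rot: [0.022, 1.0, 0.0, -0.001]
contact_force: [-1.8, -0.3, 0.8]
opening: 0.468
```

>>> {"name": "apply_moves", "arguments": {
  "dr": [
    [0, 0, 0],
    [0, 0, 0],
    [0, 0, 0],
    [0, 0, 0],
    [0, 0, 0],
    [0, 0, 0],
    [0, 0, 0],
    [0, 0, 0]
  ],
  "delta_pos": [
    [-0.6, 0, 0],
    [-0.6, 0, 0],
    [-0.6, 0, 0],
    [-0.6, 0, 0],
    [-0.6, 0, 0],
    [-0.6, 0, 0],
    [-0.6, 0, 0],
    [-0.6, 0, 0]
  ],
  "gripper": [4, 4, 4, 4, 4, 4, 4, 4]
}}

```text
t: 5.1
position: [0.5709, -0.1537, 0.0252]
tcp_rot: [0.022, 1.0, 0.0, -0.0]
contact_force: [-1.9, -0.1, 0.1]
opening: 0.468
```

>>> {"name": "apply_moves", "arguments": {
  "dr": [
    [0, 0, 0],
    [0, 0, 0],
    [0, 0, 0],
    [0, 0, 0],
    [0, 0, 0]
  ],
  "delta_pos": [
    [-0.6, 0, 0],
    [-0.6, 0, 0],
    [-0.6, 0, 0],
    [-0.5, 0, 0],
    [-0.3, 0, 0]
  ],
  "gripper": [4, 4, 4, 4, 4]
}}

```text
t: 5.6
position: [0.5971, -0.1549, 0.0253]
tcp_rot: [0.022, 1.0, -0.0, 0.0]
contact_force: [-0.7, 0.3, -0.6]
opening: 0.467
```

Run:
```python
from h import *
b=r.camera("side")["color"][180:300,270:430,::-1]
cv2.imwrite("pics/p2.png",cv2.resize(b,None,fx=5,fy=5,interpolation=cv2.INTER_CUBIC));s=r.state();print(s["position"],s["contact_force"])
```

```text
[ 0.59752572 -0.15500643  0.02530736] [-0.10879456 -0.72755903 -0.1020117 ]
```

View pics/p2.png

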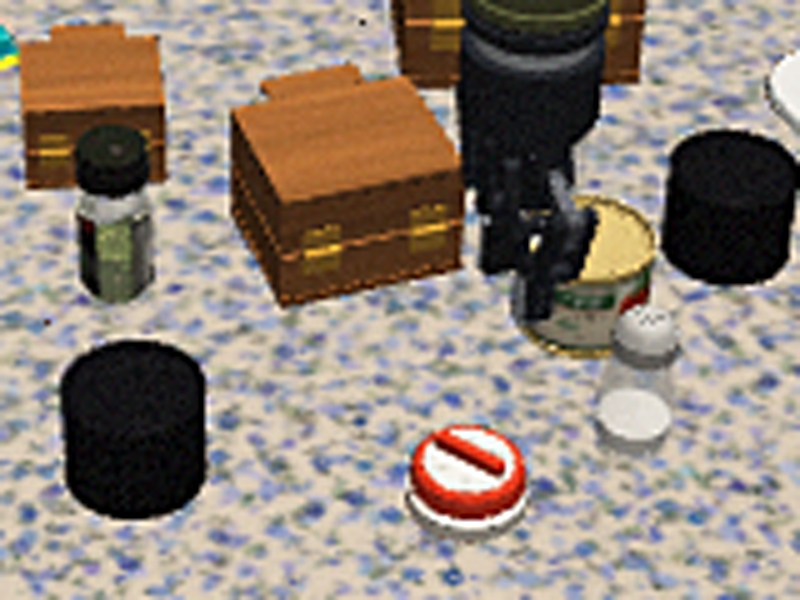

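The side view shows the tin upright with its top centre near (590,240), beyond the box end, and the gripper behind it. I'm backing off and going round to the tab side.

>>> {"name": "apply_moves", "arguments": {
  "dr": [
    [0, 0, 0],
    [0, 0, 0],
    [0, 0, 0],
    [0, 0, 0],
    [0, 0, 0],
    [0, 0, 0],
    [0, 0, 0]
  ],
  "delta_pos": [
    [1, 0, 0],
    [1, 0, 0],
    [0, 0, -4],
    [0, 0, -4],
    [0, 0, -4],
    [0, 0, -4],
    [0, 0, -4]
  ],
  "gripper": [4, 4, 4, 4, 4, 4, 4]
}}

```text
t: 6.35
position: [0.5747, -0.1538, 0.2268]
tcp_rot: [0.022, 1.0, 0.0, -0.0]
contact_force: [0.3, 0.0, -0.3]
opening: 0.469
```

>>> {"name": "apply_moves", "arguments": {
  "dr": [
    [0, 0, 0],
    [0, 0, 0],
    [0, 0, 0],
    [0, 0, 0],
    [0, 0, 0],
    [0, 0, 0]
  ],
  "delta_pos": [
    [0.8, 4.2, 0],
    [0.8, 4.2, 0],
    [0.8, 4.2, 0],
    [0.8, 4.2, 0],
    [0.8, 4.2, 0],
    [0, 0, 0]
  ],
  "gripper": [0, 0, 0, 0, 0, 0]
}}

```text
t: 6.95
position: [0.543, 0.0621, 0.2252]
tcp_rot: [0.02, 1.0, 0.001, -0.001]
contact_force: [-0.1, -0.6, 0.0]
opening: 0.0
```

>>> {"name": "apply_moves", "arguments": {
  "dr": [
    [8.3, 0, 0],
    [8.3, 0, 0],
    [8.3, 0, 0],
    [8.3, 0, 0],
    [8.3, 0, 0],
    [8.5, 0, 0],
    [0, 0, 0]
  ],
  "delta_pos": [
    [0, 0, 0],
    [0, 0, 0],
    [0, 0, 0],
    [0, 0, 0],
    [0, 0, 0],
    [0, 0, 0],
    [0, 0, 0]
  ],
  "gripper": [0, 0, 0, 0, 0, 0, 0]
}}

```text
t: 7.65
position: [0.5444, 0.059, 0.2211]
tcp_rot: [0.017, 0.905, -0.424, -0.013]
contact_force: [-1.0, -0.9, -1.4]
opening: -0.004
```

Run:
```python
from h import *
t=r.camera("top")["color"][100:280,230:450,::-1];b=r.camera("side")["color"][130:300,250:430,::-1]
f=lambda i:cv2.resize(i,(400,400*i.shape[0]//i.shape[1]),interpolation=cv2.INTER_CUBIC)[:325]
cv2.imwrite("pics/p3.png",np.hstack([f(t),f(b)]));s=r.state();print(s["position"],s["tcp_rot"],s["q"],s["opening"])
from scipy.spatial.transform import Rotation as R;print(R.from_quat(s["tcp_rot"]).as_matrix().round(3))
```

```text
[0.54527854 0.05730517 0.22433419] [ 0.01918754  0.90626253 -0.42214672 -0.01059335] [ 0.48391641  0.53585655  1.50152874 -0.72284022  1.62716722 -0.88547204] -0.00014820414872268568
[[-0.999  0.026 -0.035]
 [ 0.044  0.643 -0.765]
 [ 0.003 -0.766 -0.643]]
```

View pics/p3.png

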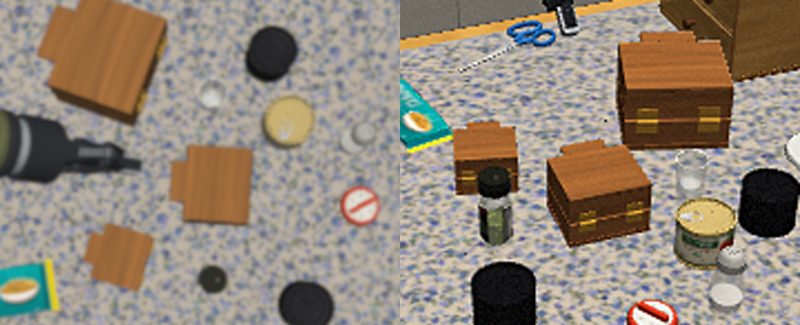

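The top view shows the tool tilted in front of the tab with clear space around it. The tin top is at about (289,120) in the left half. I'm measuring the tin's clearance.

Run:
```python
from h import *
c=r.camera("top");im=c["color"]
C=np.array([.5398,-.0498,0]);ex=np.array([-.0455,-.999,0]);ey=np.array([.999,-.0455,0])
h=cv2.cvtColor(im,cv2.COLOR_RGB2HSV);m=((h[...,0]>15)&(h[...,0]<32)&(h[...,1]>85)&(h[...,2]>90)).astype(np.uint8)
m[:140]=0;m[190:]=0;m[:,:370]=0;m[:,410:]=0
m=cv2.morphologyEx(m,cv2.MORPH_OPEN,np.ones((3,3)));cs,_=cv2.findContours(m,0,2)
k=max(cs,key=cv2.contourArea);(x,y),rad=cv2.minEnclosingCircle(k);print(x,y,rad)
w=px2w(c,(x,y),.058);print(w,(w-C)@ex,(w-C)@ey)
w=px2w(c,(230+289/1.818,100+120/1.818),.058);print(w,(w-C)@ex,(w-C)@ey)
for rr in(0,):
  print(px2w(c,(x+rad,y),.058)-px2w(c,(x-rad,y),.058))
```

```text
388.6867980957031 165.7967071533203 13.739721298217773
[ 0.64039999 -0.15656672  0.058     ] 0.10208264889286087 0.10535727702579772
[ 0.63983224 -0.1573185   0.058     ] 0.10285951053806434 0.10482430171219972
[ 0.00094913 -0.07423942  0.        ]
```

The tin is 12.5 mm past the end of the box (box-frame y 0.105, 0.0925 needed). Next I'm lowering in front of the tab and sliding the fingertip under it.

>>> {"name": "apply_moves", "arguments": {
  "dr": [
    [0, 0, 0],
    [0, 0, 0],
    [0, 0, 0],
    [0, 0, 0],
    [0, 0, 0],
    [0, 0, 0]
  ],
  "delta_pos": [
    [0, 2.8, 2.2],
    [0, 2.8, 2.2],
    [0, 2.8, 2.2],
    [0, 2.8, 2.2],
    [0, 2.8, 2.2],
    [0, 0.2, 0]
  ],
  "gripper": [0, 0, 0, 0, 0, 0]
}}

```text
t: 8.4
position: [0.5448, 0.0625, 0.0441]
tcp_rot: [0.021, 0.906, -0.422, -0.012]
contact_force: [-0.4, -0.3, 0.8]
opening: 0.001
```

>>> {"name": "apply_moves", "arguments": {
  "dr": [
    [0, 0, 0],
    [0, 0, 0],
    [0, 0, 0],
    [0, 0, 0],
    [0, 0, 0],
    [0, 0, 0]
  ],
  "delta_pos": [
    [0, -0.7, 0.8],
    [0, -0.7, 0.8],
    [0, -0.6, 0.7],
    [0, -0.6, 0.7],
    [0, -0.6, 0.7],
    [0, 0, 0]
  ],
  "gripper": [0, 0, 0, 0, 0, 0]
}}

```text
t: 9.0
position: [0.5435, 0.0142, 0.0472]
tcp_rot: [0.021, 0.906, -0.423, -0.01]
contact_force: [-0.8, 0.0, 0.7]
opening: 0.006
```

Run:
```python
from h import *
t=r.camera("top")["color"][140:240,270:400,::-1];b=r.camera("side")["color"][180:270,290:400,::-1]
f=lambda i:cv2.resize(i,(400,400*i.shape[0]//i.shape[1]),interpolation=cv2.INTER_CUBIC)[:305]
cv2.imwrite("pics/p4.png",np.hstack([f(t),f(b)]));s=r.state();p=s["position"]-np.array([.5398,-.0498,0]);print(s["position"],"s",p@[-.0455,-.999,0],s["contact_force"])
```

```text
[0.54390724 0.01548642 0.04669586] s -0.06540801002948808 [ 0.72953063 -0.37010141  0.11213019]
```

View pics/p4.png

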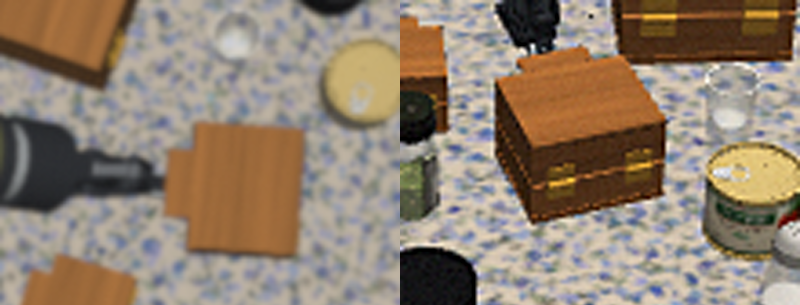

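The fingertip is just at the tab's outer edge, centred on it (about (160,180) in the left crop), and there's no contact force yet. I'm going in 5 mm and starting the arc.

>>> {"name": "apply_moves", "arguments": {
  "dr": [
    [0, 0, 0],
    [0, 0, 0],
    [0, 0, 0],
    [0, 0, 0],
    [0, 0, 0],
    [0, 0, 0]
  ],
  "delta_pos": [
    [0, -0.35, 0.4],
    [0, 0, 0],
    [0, -0.45, -0.3],
    [0, -0.45, -0.3],
    [0, -0.45, -0.3],
    [0, -0.45, -0.3]
  ],
  "gripper": [0, 0, 0, 0, 0, 0]
}}

```text
t: 9.7
position: [0.5437, 0.0082, 0.0687]
tcp_rot: [0.02, 0.906, -0.422, -0.009]
contact_force: [0.6, -0.8, -0.5]
opening: 0.0
```

>>> {"name": "apply_moves", "arguments": {
  "dr": [
    [0, 0, 0],
    [0, 0, 0],
    [0, 0, 0],
    [0, 0, 0],
    [0, 0, 0],
    [0, 0, 0],
    [0, 0, 0],
    [0, 0, 0]
  ],
  "delta_pos": [
    [0, -0.68, -0.22],
    [0, -0.68, -0.22],
    [0, -0.68, -0.22],
    [0, -0.68, -0.22],
    [0, -0.7, -0.03],
    [0, -0.7, -0.03],
    [0, -0.7, -0.03],
    [0, -0.7, -0.03]
  ],
  "gripper": [0, 0, 0, 0, 0, 0, 0, 0]
}}

```text
t: 10.5
position: [0.5423, -0.0202, 0.1173]
tcp_rot: [0.02, 0.906, -0.423, -0.009]
contact_force: [0.9, 0.8, -1.1]
opening: -0.002
```

Run:
```python
from h import *
t=r.camera("top")["color"][140:240,270:400,::-1];b=r.camera("side")["color"][160:270,290:400,::-1]
f=lambda i:cv2.resize(i,(400,400*i.shape[0]//i.shape[1]),interpolation=cv2.INTER_CUBIC)[:305]
cv2.imwrite("pics/p5.png",np.hstack([f(t),f(b)]));s=r.state();p=s["position"]-np.array([.5398,-.0498,0]);print(s["position"],"s",p@[-.0455,-.999,0],s["contact_force"])
```

```text
[ 0.54243958 -0.02039162  0.11779454] s -0.029499076567313095 [ 0.77278716 -0.31037717 -0.43154856]
```

View pics/p5.png

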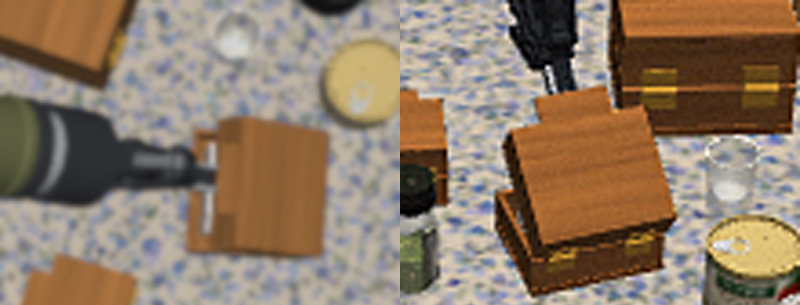

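The lid is lifted by about 35–40°, with the fingertip hooked under the tab at about (205,175) in the left crop and (565,85) in the right. I'm carrying on along the arc.

>>> {"name": "apply_moves", "arguments": {
  "dr": [
    [0, 0, 0],
    [0, 0, 0],
    [0, 0, 0],
    [0, 0, 0],
    [0, 0, 0],
    [0, 0, 0],
    [0, 0, 0],
    [0, 0, 0]
  ],
  "delta_pos": [
    [0, -0.7, 0.15],
    [0, -0.7, 0.15],
    [0, -0.7, 0.15],
    [0, -0.7, 0.15],
    [0, -0.63, 0.33],
    [0, -0.63, 0.33],
    [0, -0.63, 0.33],
    [0, -0.63, 0.33]
  ],
  "gripper": [0, 0, 0, 0, 0, 0, 0, 0]
}}

```text
t: 11.4
position: [0.5401, -0.0693, 0.1455]
tcp_rot: [0.02, 0.906, -0.423, -0.01]
contact_force: [0.6, 0.4, -0.2]
opening: 0.001
```

>>> {"name": "apply_moves", "arguments": {
  "dr": [
    [0, 0, 0],
    [0, 0, 0],
    [0, 0, 0],
    [0, 0, 0],
    [0, 0, 0],
    [0, 0, 0],
    [0, 0, 0]
  ],
  "delta_pos": [
    [0, -0.52, 0.48],
    [0, -0.52, 0.48],
    [0, -0.52, 0.48],
    [0, -0.52, 0.48],
    [0, -0.4, 0.5],
    [0, -0.4, 0.5],
    [0, -0.3, 0.5]
  ],
  "gripper": [0, 0, 0, 0, 0, 0, 0]
}}

```text
t: 12.1
position: [0.5381, -0.1157, 0.1476]
tcp_rot: [0.02, 0.906, -0.423, -0.009]
contact_force: [-0.4, -0.3, -0.3]
opening: -0.002
```

Run:
```python
from h import *
t=r.camera("top")["color"][140:240,270:400,::-1];b=r.camera("side")["color"][150:260,290:400,::-1]
f=lambda i:cv2.resize(i,(400,400*i.shape[0]//i.shape[1]),interpolation=cv2.INTER_CUBIC)[:305]
cv2.imwrite("pics/p6.png",np.hstack([f(t),f(b)]));s=r.state();p=s["position"]-np.array([.5398,-.0498,0]);print(s["position"],"s",p@[-.0455,-.999,0],s["contact_force"])
```

```text
[ 0.537695   -0.11595075  0.14751711] s 0.0661803791694105 [ 0.09536699  0.48449692 -0.92619153]
```

View pics/p6.png

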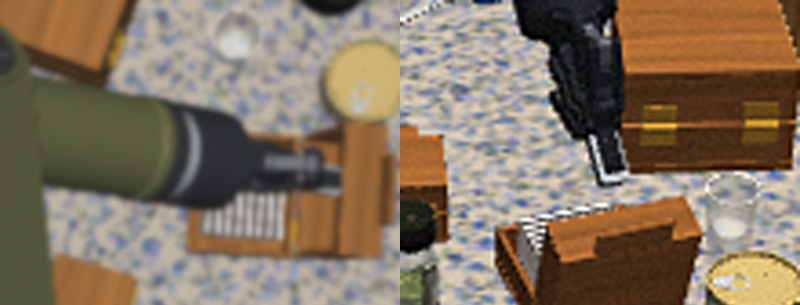

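The lid has fallen open past the fingertip and is leaning back. I'm withdrawing along the tool axis.

>>> {"name": "apply_moves", "arguments": {
  "dr": [
    [0, 0, 0],
    [0, 0, 0],
    [0, 0, 0],
    [0, 0, 0],
    [0, 0, 0],
    [0, 0, 0],
    [0, 0, 0],
    [0, 0, 0]
  ],
  "delta_pos": [
    [0, 0, -1],
    [0, 0, -3],
    [0, 0, -4],
    [0, 0, -4],
    [0, 0, -4],
    [0, 0, -4],
    [0, 0, 0],
    [0, 0, 0]
  ],
  "gripper": [0, 0, 0, 0, 0, 0, 0, 0]
}}

```text
t: 13.0
position: [0.5452, 0.0393, 0.2767]
tcp_rot: [0.02, 0.906, -0.422, -0.008]
contact_force: [0.9, -0.1, -0.4]
opening: 0.004
```

Run:
```python
from h import *
t=r.camera("top")["color"][100:280,270:450,::-1];b=r.camera("side")["color"][150:300,270:420,::-1]
f=lambda i:cv2.resize(i,(400,400*i.shape[0]//i.shape[1]),interpolation=cv2.INTER_CUBIC)
cv2.imwrite("pics/p7.png",np.hstack([f(t),f(b)]));s=r.state();print(s["position"],s["contact_force"],s["qvel"].round(3) if hasattr(s["qvel"],"round") else s["qvel"])
```

```text
[0.54413328 0.0374968  0.27553016] [0.60173883 0.01375494 0.11395936] [-0.016  0.007  0.011 -0.002  0.    -0.   ]
```

View pics/p7.png

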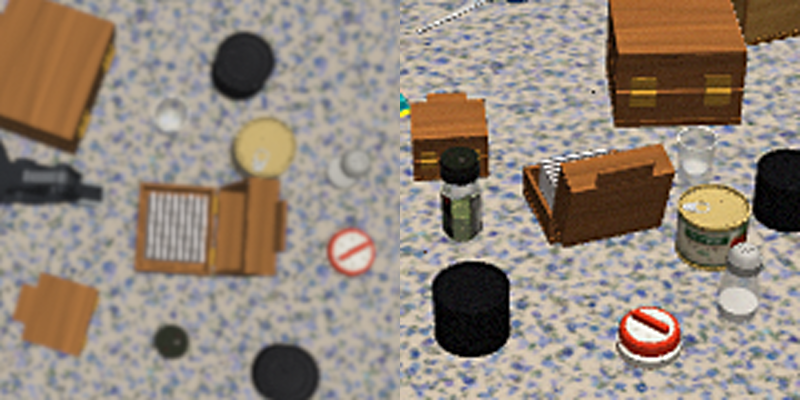

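```bash
python3 -c "
from rig import r
print(r.sign_off())"
```

```text
the job is handed in; nothing more can be done
None
```

The tea box is open and the job is handed in at about 13 s.

- **Tin:** I pushed it away from the robot along the hinge side with the two fingertips. Measured before the flip, its centre was 105 mm from the box centre along that side. It needs 92.5 mm to be clear, so it is about 12 mm past the end. It stayed upright, and in the last top view it was still at the same pixel position, about (389,166).
- **Lid:** I hooked the closed fingertip under the thumb tab and followed the hinge arc until the lid fell open. The last pictures show it leaning back with the gripper well clear. I judged this by eye and did not measure the lid angle.
- **Other things:** The glass, spice jar, timer, shaker, look-alike boxes and black tins look unmoved by eye. The wafer bar is outside the last crop; the arm never went near it.
- **Forces:** The readings at the end of each move stayed around 2 N or below.

No checks failed or disagreed.

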